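Open the instrument's combination lock and hold it out

ROBOT

A 6-joint arm with a two-finger parallel gripper is mounted at the origin on the work surface. World frame = base frame: x ahead of the robot, y to its left, z up, the work surface at z = 0. Lengths are in m, angles in rad, forces in N, time in s.
With the tool pointing down it reaches from about 0.25 to 0.775 m from the base axis. Payload 4 kg.
Tool frame: the origin (TCP) lies midway between the tips of the shut fingers; the grasp point (between the pads) lies grip_point_offset behind it (grip_point_offset is the distance from the TCP to the grasp point, in m); z points along the fingers, y is the line along which they close (so a half turn about z gives the same grasp; the last joint's range is limited). The gripper opens to 94 mm and grips with 3 to 60 N. Pads are 16 mm wide; open, the fingers measure 119 mm over their backs; the gripper's body (75 mm by 177 mm) begins 78 mm behind the grasp point.
Start: joints at [1.018, 0.087, 1.371, -0, 1.684, -0.103], TCP at [0.239, 0.495, 0.206] pointing down, gripper open.
Joint ranges: [-3.1, 3.1], [-0.76, 2.03], [0.27, 2.55], [-1.08, 4.22], [0.17, 2.65], [-2.57, 2.57]. Speed limits (rad/s): [2.79, 2.79, 3.14, 3.14, 3.14, 3.14].

INTERFACE

Orientations are given as [roll, pitch, yaw] about the fixed x, y, z axes, in that order (R = Rz(yaw) Ry(pitch) Rx(roll)).
In Python, from bench import * gives the robot as it stands. The module is installed in compiled form; this text tells all that it offers.
- The arm moves only by the tool apply_moves, never from a script. Its argument "commands" is a list of rows, each a list of 7 numbers: the turn, a rotation vector about the world's x, y, z in rad, then the shift along the world's x, y, z in m, then the opening in per cent of the stroke, from 0 (shut) to 100 (fully open). In form: [[ax, ay, az, x, y, z, jaw], ...]. A call has exactly 5 rows; each row is the pose to reach, as a shift and turn from the pose commanded when the call began; what a row does not reach only later rows make up. A row lasts 1/10 s, in which the tool goes at most 50 mm and 8.59 degrees, less where a joint would pass 70% of its speed; a pose out of reach is approached as far as the arm can. A call with a gripper value outside its range is refused whole. The fingers move at their own pace and stop on an object; the grip force is fixed at half the most. Time passes only in rows, so rows that repeat a pose let the fingers close, or fill a call up. It gives the time, the measured TCP pose, the force, the opening and the grip force at its end, in the units of the state.
- get_obs(): the state, without advancing time (a new reading comes with each control period).
- snapshot(name): name is "scene" or "top"; returns a dict with "pixels" (480x640x3 uint8, red, green, blue), "vertical_fov" (degrees; the focal length in pixels is half the picture's height over the tangent of half this angle, whatever the lens; pixels are square), "cx", "cy" (the principal point, pixels), "rvec" (rotation vector, rad) and "tvec" (3), from world to camera coordinates, as OpenCV has them. Camera axes: x right, y down, z forward; pixel columns grow to the right and rows downward; lengths in m; the calibration is good to about 2 mm. A picture is of the moment at which its call begins. There is no depth.
- close_job(): hands the job in; it is judged then, once.
Trained networks look in the newest picture that a camera, given by its name, has taken for a name from the list of things; names that differ only in an ending like _2 or _b are one class to them, and where a whole thing is asked for, a point or a joint stands for the part that bears it (a point fixed in the world has none). Each returns a list of dicts, best first, with "score" (0 to 1); they miss things now and then, are a little off and sometimes report something else, mostly with a low value. They report only what shows in the picture. A call takes as long as a camera call. They do not tell look-alikes from the thing itself.
- masks_of(camera, query): "mask" (480x640 bool, what is visible of it) and "extent" ([left, top, right, bottom] in pixels, round what is visible of it).
- place_of(camera, query): "pixel" ([column, row] in pixels: a listed point, or the origin of a listed thing).
The state is a dict: "time": time; "joint_positions": joint angles; "qvel": joint speeds; "joint_torque": joint torques, N m; "tool_pos": TCP position; "ee_rot": TCP orientation; "wrist_force": force on the tool from outside, world axes, zero at the start; "wrist_torque": the same for the moment, N m; "width": finger opening in m; "finger_force": force on a finger pad.
Only numpy, scipy, OpenCV 4.12 (cv2) and the standard library are available. Lean on these libraries where they do the work, as an engineer would, in place of code of your own. Each camera call takes 0.05 s, during which the arm holds its last target. There are 200 camera calls.

TASK

Open the combination lock that sits in the hasp bracket on the lab bench: turn its dial clockwise until the pointer clicks home at the fourth mark after the long one, pause, then turn it back to click home at the second mark, and pause again. Then pull the shackle fully out and, by the shackle, lift the open lock off the bracket. Finish while holding it up, still and open, dial facing up, with its underside at least 12 cm above the bench and touching nothing but the gripper; do not disturb the other things on the bench.

Things in the scene. Friction and masses are not known exactly. Their poses are not given: they have to be found in the camera images.
- bracket: steel hasp bracket, fixed to the bench. Origin on the bench below the lock's centre, x = the way the shackle points and is pulled, z up. Pedestal x -37 to 31 mm, y +-40 mm, with a pocket floor 30 mm up; pocket walls behind and on both sides rise 12 mm above the floor, 1.5 mm play. Base plate 4 mm thick, x -79 to 71, y +-55 mm
- hasp_lip (a point): top of the bracket's lip, 56 mm above the bench; axes as the bracket's. In bracket x, y: a post (x 31.5 to 38.5, y +-10 mm, 51 mm high) stands inside the shackle's loop and stops the lock along x; on it the lip (x 31.5 to 60.5, y +-7 mm, 5 mm thick) reaches over the closed bow: the lock lifts straight up only once the shackle is out
- lock: combination lock body, a metal block 60 (x) x 64 (y) x 28 (z) mm, lying face up in the bracket's pocket; about 0.33 kg in all. Origin at the centre of its underside (30 mm above the bench at the start), x towards the shackle, z up. The dial is at the centre of the top face, the shackle on the +x side
- long_mark (a point): the long thick white mark on the lock's dark top face, mark 0, 80 degrees counterclockwise of the shackle direction (lock x) seen from above. Eight shorter white marks follow clockwise, 20 degrees apart, 22 to 28 mm from the dial axis: the second is 40 degrees counterclockwise of x, the fourth points straight at the shackle. Axes as the lock's
- dial (a joint): dial angle, rad, clockwise from above: 0 at the long mark, 0.349 (20 degrees) per mark: fourth mark 1.396, second 0.698. Stops just below 0 and above mark 8. Clicks into a notch at each mark (about 0.1 N m to the next), settles in the nearest when let go. Starts anywhere from mark 0 to just past 3. The shackle is blocked unless the dial is within about 5 degrees of the second mark
- dial_grip (a point): on the dial's vertical axis, 44 mm above the lock's underside (74 mm above the bench at the start); x points along the pointer, z up. Disc 40 mm across, its top 33 mm above the underside, with an upright grip bar on it 34 mm long (x) and 11 mm thick, from 33 to 51 mm above the underside. The bar's pointed end with the white line is the pointer
- shackle (a joint): how far the shackle is pulled out, m: 0 closed, 0.022 fully out (stop). Slides along the lock's +x with about 2 N friction, stays where it is left, cannot come off the lock
- shackle_grip (a point): centre of the shackle's loop where to grip it, 14 mm above the lock's underside, 52 mm from the dial axis when closed; moves with the shackle; axes as the lock's. Shackle: flat U of 8 mm square bar, 48 mm wide outside (y), 32 inside, legs along x, bow's outer side 12 mm beyond this point. Closed, 34 mm stand out of the body. Grip across both legs from above
- key_padlock: bystander: small brass key padlock lying flat, 34 x 40 x 18 mm body with a thin round shackle, no dial
- reagent_bottle: bystander: amber glass bottle, 54 mm across, 95 mm high, standing
- beaker: bystander: clear glass beaker, 60 mm across, 70 mm high, standing
- cuvette_tray: bystander: open grey compartment tray, 70 x 100 x 30 mm
- screwdriver: bystander: screwdriver 150 mm long, lying
There are look-alikes about, which are no part of the job. What is meant by the bracket is not turquoise, and is the smaller of those in its own colour.

How it is judged:
By the outcome, as a careful person would: the job done as asked, in the order asked, and still so for the second after the job is handed in, while the arm keeps its last pose, push and grip.
It also fails if it takes over 56 s, if anything falls off the work surface, if the arm or the gripper's body presses on something with over 40 N, if the wrist force passes 120 N, or if a joint passes its speed limit or range.

## Working session

There is one attempt and no reset: what is moved stays moved. The work goes in short steps, Python scripts to look and compute and a tool call to move; the robot and the scene stay as the last step left them, time stands still between calls to the robot, and variables do not carry over. Pictures are saved under pics/ and viewed, at most 10 in all, crops included, and the job is handed in when it is done.

Besides the shell and the picture viewer there is one more tool, called after "Call:" as name([rows], argument=value, ...), one row to a line, values as JSON. apply_moves: Moves the arm, as the interface text tells. Its arguments: {"type":"object","properties":{"commands":{"type":"array"}},"required":["commands"]}

```bash
mkdir -p pics; cat > h.py <<'E'
from bench import *
import numpy as np, cv2
def snap(c,name=None):
    s=snapshot(c)
    if name: cv2.imwrite(f'pics/{name}.png',s['pixels'][:,:,::-1])
    return s
def ray(s,px,z):
    f=240/np.tan(np.radians(s['vertical_fov'])/2)
    R=cv2.Rodrigues(np.array(s['rvec'],float))[0];t=np.array(s['tvec'],float).ravel()
    d=R.T@np.array([(px[0]-s['cx'])/f,(px[1]-s['cy'])/f,1.]);c=-R.T@t
    return c+d*(z-c[2])/d[2]
def proj(s,P):
    f=240/np.tan(np.radians(s['vertical_fov'])/2)
    R=cv2.Rodrigues(np.array(s['rvec'],float))[0];t=np.array(s['tvec'],float).ravel()
    q=R@np.array(P,float)+t
    return np.array([s['cx']+f*q[0]/q[2],s['cy']+f*q[1]/q[2]])
E
python3 - <<'E'
from h import *
o=get_obs()
for k,v in o.items(): print(k,np.round(v,3))
import bench; print([getattr(bench,n) for n in dir(bench) if 'offset' in n],[n for n in dir(bench) if n[0]!='_'])
Z=dict(bracket=0,hasp_lip=.056,lock=.03,long_mark=.058,dial_grip=.074,shackle_grip=.044)
for c in ['top','scene']:
    s=snap(c,c+'1'); print(c,s['vertical_fov'],s['cx'],s['cy'],ray(s,(320,240),0).round(3))
    for q,z in Z.items():
        for d in place_of(c,q)[:4]: print(c,q,round(d['score'],2),np.round(d['pixel'],1),ray(s,d['pixel'],z).round(4))
E
```

```text
time 0.0
joint_positions [ 1.018  0.088  1.372 -0.     1.684 -0.103]
qvel [-0.     0.     0.001 -0.001 -0.001  0.001]
joint_torque [-2.0000e-03 -3.4017e+01 -3.0242e+01  7.2000e-02  3.3000e-02 -0.0000e+00]
tool_pos [0.239 0.495 0.204]
ee_rot [-3.139 -0.     2.692]
wrist_force [ 0.011 -0.183 -0.598]
wrist_torque [-0.04   0.017  0.005]
finger_force 0.0
width 0.094
[0.0188] ['IKError', 'close_job', 'get_obs', 'grip_point_offset', 'masks_of', 'place_of', 'snapshot']
top 49.371790525296035 317.143638348012 239.09096296903277 [0.526 0.043 0.   ]
top bracket 0.97 [219.1 372.2] [0.2843 0.216  0.    ]
top bracket 0.87 [148.6 241.6] [0.5141 0.3563 0.    ]
top hasp_lip 0.71 [210.7 353.1] [0.323  0.2218 0.056 ]
top hasp_lip 0.7 [350.4 241.2] [ 0.5187 -0.009   0.056 ]
top hasp_lip 0.57 [135.  200.2] [0.5799 0.3665 0.056 ]
top lock 0.59 [345.4 265.5] [ 0.4783 -0.0028  0.03  ]
top lock 0.51 [426.9 192. ] [ 0.6145 -0.1463  0.03  ]
top long_mark 0.84 [331.9 260.8] [0.4838 0.0221 0.058 ]
top dial_grip 0.73 [349.5 264. ] [ 0.478  -0.0071  0.074 ]
top dial_grip 0.36 [256.4 281.9] [0.4437 0.148  0.074 ]
t
[... 327 characters left out ...]
 0.82 [435.4 190.6] [0.5483 0.4034 0.056 ]
scene hasp_lip 0.79 [289.8 260.5] [ 0.5195 -0.0052  0.056 ]
scene hasp_lip 0.64 [311.4 181.2] [0.3279 0.2215 0.056 ]
scene lock 0.66 [279.5 260.8] [ 4.819e-01 -4.000e-04  3.000e-02]
scene lock 0.16 [290.1 267.8] [0.5116 0.0013 0.03  ]
scene long_mark 0.7 [288.8 242.9] [0.4789 0.0264 0.058 ]
scene long_mark 0.55 [274.7 245.4] [0.467  0.0013 0.058 ]
scene long_mark 0.51 [259.3 353.6] [ 0.6573 -0.1791  0.058 ]
scene dial_grip 0.65 [356.  336.4] [ 0.7393 -0.061   0.074 ]
scene dial_grip 0.52 [276.3 244.3] [ 0.4833 -0.007   0.074 ]
scene dial_grip 0.52 [258.  352.4] [ 0.6658 -0.1865  0.074 ]
scene shackle_grip 0.69 [289.8 266.4] [ 0.5212 -0.007   0.044 ]
```

```bash
python3 - <<'E'
import cv2
i=cv2.imread('pics/top1.png')
a=cv2.resize(i[200:310,280:420],None,fx=5,fy=5,interpolation=cv2.INTER_CUBIC)
cv2.imwrite('pics/topcrop.png',a)
E
```

```text
(no output)
```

View pics/top1.png

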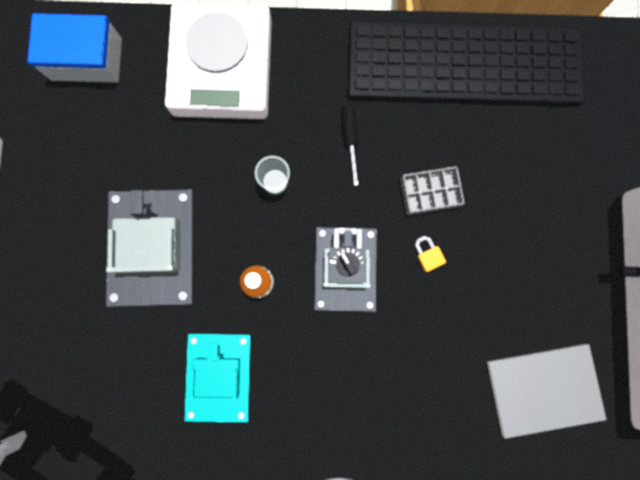

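View pics/scene1.png

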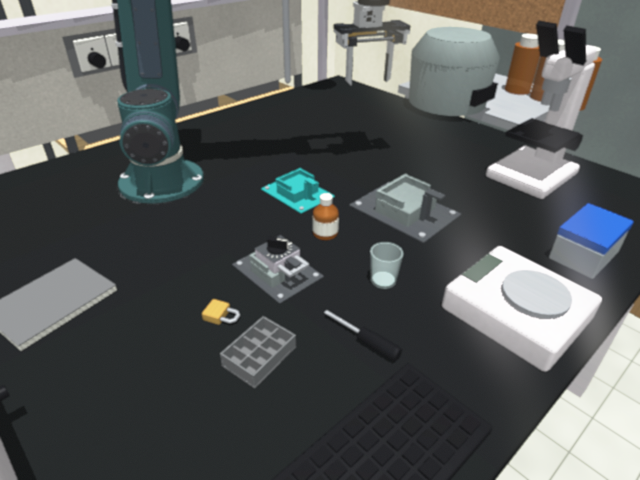

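The top view shows the lock in the small grey bracket at about (347,265), shackle pointing up (world +x). The bottle is at (257,282), the beaker at (272,175) and the brass padlock at (430,253). The larger grey bracket at (148,247) and the turquoise one at (218,377) are decoys.

View pics/topcrop.png

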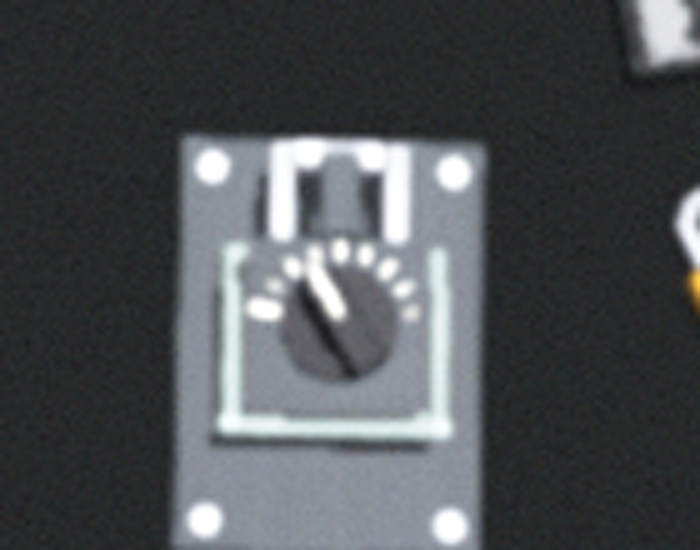

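```bash
python3 - <<'E'
from h import *
s=snap('top')
i=s['pixels'].astype(int)
# bracket yaw from base plate's corner screws (bright) 
scr=[]
for p in [(319,234),(373,233),(319,304),(372,305)]:
    w=i[p[1]-5:p[1]+6,p[0]-5:p[0]+6].sum(2).astype(float); w=np.clip(w-w.max()*.75,0,None)
    yy,xx=np.mgrid[-5:6,-5:6]; c=(p[0]+(w*xx).sum()/w.sum(),p[1]+(w*yy).sum()/w.sum())
    scr.append(ray(s,c,.004)); print(np.round(c,1),scr[-1].round(4))
a,b,c,d=scr
for u in (a-c,b-d): print('yaw',np.degrees(np.arctan2(u[1],u[0])))
for u in (a-b,c-d): print('yaw y',np.degrees(np.arctan2(u[1],u[0]))-90)
print('centre',np.mean(scr,0))
E
```

```text
[321.9 232.9] [0.5386 0.04   0.004 ]
[370.4 234.1] [ 0.5388 -0.0487  0.004 ]
[320.6 303.5] [0.4104 0.039  0.004 ]
[369.5 304.8] [ 0.4105 -0.0492  0.004 ]
yaw 0.458126831829791
yaw 0.20086197569674574
yaw y 0.15115682107895623
yaw y 0.09368016604078377
centre [ 0.47458553 -0.00473895  0.004     ]
```

The crop shows the pointer at about the third mark, 20° counterclockwise of the shackle direction. The lock axis is near (0.479,-0.006) with yaw about 0.25°. Moving above the dial now.

Call:
apply_moves([
  [0,0,0.06,0.016,-0.034,0,100],
  [0,0,0.12,0.032,-0.068,0,100],
  [0,0,0.18,0.048,-0.102,0,100],
  [0,0,0.24,0.064,-0.136,0,100],
  [0,0,0.3,0.08,-0.17,0,100],
])

```text
time: 1.25
tool_pos: [0.3195, 0.324, 0.2056]
ee_rot: [3.141, 0.0, 2.995]
wrist_force: [0.9, -0.3, 0.1]
width: 0.0939
finger_force: 0.0
```

Call:
apply_moves([
  [0,0,0.06,0.016,-0.034,0,100],
  [0,0,0.12,0.032,-0.068,0,100],
  [0,0,0.18,0.048,-0.102,0,100],
  [0,0,0.24,0.064,-0.136,0,100],
  [0,0,0.3,0.08,-0.17,0,100],
])

```text
time: 1.75
tool_pos: [0.3996, 0.1539, 0.2058]
ee_rot: [3.141, 0.001, -2.989]
wrist_force: [0.4, 0.4, 0.9]
width: 0.094
finger_force: 0.0
```

Call:
apply_moves([
  [0,0,0.05,0.02,-0.04,0,80],
  [0,0,0.1,0.04,-0.08,0,70],
  [0,0,0.15,0.06,-0.12,0,60],
  [0,0,0.2,0.08,-0.16,0,50],
  [0,0,0.2,0.08,-0.161,0,50],
])

```text
time: 2.25
tool_pos: [0.4805, -0.01, 0.205]
ee_rot: [-3.14, -0.001, -2.797]
wrist_force: [0.2, 0.3, -0.5]
width: 0.0575
finger_force: 0.0
```

Call:
apply_moves([
  [0,0,0,-0.001,0.002,-0.03,50],
  [0,0,0,-0.001,0.004,-0.06,50],
  [0,0,0,-0.001,0.004,-0.09,50],
  [0,0,0,-0.001,0.004,-0.11,50],
  [0,0,0,-0.001,0.004,-0.11,50],
])

```text
time: 2.75
tool_pos: [0.4752, -0.0006, 0.0921]
ee_rot: [3.138, -0.006, -2.791]
wrist_force: [0.1, 0.3, 0.3]
width: 0.0468
finger_force: 0.0
```

```bash
python3 - <<'E'
from h import *
s=snap('scene')
o=get_obs(); print(np.round(o['tool_pos'],4),np.round(o['ee_rot'],3))
for q,z in dict(dial_grip=.074,lock=.03,shackle_grip=.044).items():
    for d in place_of('scene',q)[:2]: print(q,round(d['score'],2),np.round(d['pixel'],1),ray(s,d['pixel'],z).round(4))
p=proj(s,[.479,-.006,.07]).astype(int); print(p)
cv2.imwrite('pics/s2.png',cv2.resize(s['pixels'][p[1]-50:p[1]+50,p[0]-65:p[0]+65,::-1],None,fx=6,fy=6,interpolation=cv2.INTER_CUBIC))
E
```

```text
[ 0.4768 -0.0008  0.0944] [ 3.140e+00 -3.000e-03 -2.791e+00]
dial_grip 0.55 [274.5 242.8] [ 0.4774 -0.0066  0.074 ]
lock 0.6 [278.9 261.6] [ 0.483  -0.0028  0.03  ]
shackle_grip 0.77 [294.8 263.3] [0.5205 0.0057 0.044 ]
[275 244]
```

View pics/s2.png

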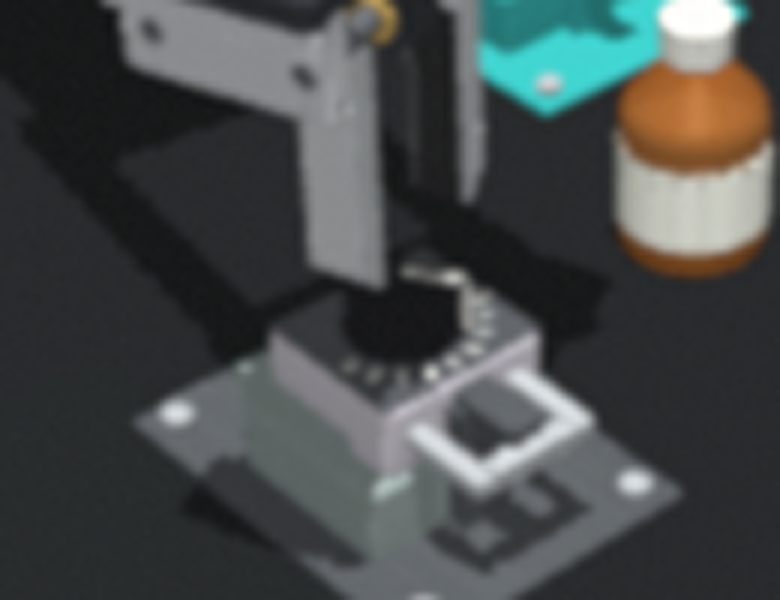

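The view shows the fingers just above the dial. The pointer's white line runs from crop (405,268) to (465,277), and its lower end is at (468,320). Checking its angle by projection.

```bash
python3 - <<'E'
from h import *
s=snap('scene')
o=get_obs(); print(np.round(o['tool_pos'],4))
p=np.array([275,244])
cr=lambda P:((proj(s,P)-p+[65,50])*6).round(0)
for c in [(.4786,-.0055)]:
  for a in (0,20,30,40,60,80):
    u=np.array([np.cos(np.radians(a+.25)),np.sin(np.radians(a+.25))])
    print(a,cr([*(np.array(c)),.081]),'tip top',cr([*(c+u*.017),.081]),'tip low',cr([*(c+u*.017),.063]),'mark',cr([*(c+u*.025),.058]))
E
```

```text
[ 0.4794 -0.0016  0.0975]
0 [391. 275.] tip top [426. 300.] tip low [428. 346.] mark [445. 370.]
20 [391. 275.] tip top [438. 290.] tip low [440. 337.] mark [463. 357.]
30 [391. 275.] tip top [443. 285.] tip low [445. 331.] mark [469. 349.]
40 [391. 275.] tip top [445. 279.] tip low [447. 326.] mark [473. 340.]
60 [391. 275.] tip top [445. 268.] tip low [447. 314.] mark [473. 323.]
80 [391. 275.] tip top [439. 258.] tip low [441. 304.] mark [463. 308.]
```

```bash
python3 - <<'E'
from h import *
s=snap('top')
cr=lambda P:((proj(s,P)-[280,200])*5).round(0)
i=cv2.imread('pics/top1.png')
for c in [(.4786,-.0055)]:
  c=np.array(c)
  for a in (0,20,30,40,60,80):
    u=np.array([np.cos(np.radians(a+.25)),np.sin(np.radians(a+.25))])
    print(a,'ctr',cr([*c,.081]),'tip',cr([*(c+u*.017),.081]),'tail',cr([*(c-u*.017),.081]),'mark',cr([*(c+u*.025),.058]))
# pointer line fit in original picture: bright px inside disc
g=cv2.resize(i[200:310,280:420],None,fx=10,fy=10,interpolation=cv2.INTER_CUBIC).max(2)/1.
yy,xx=np.mgrid[:g.shape[0],:g.shape[1]]
x,y=xx/2-345,yy/2-318
w=np.where((np.hypot(x,y)<58)&(g>150),g,0)
cx,cy=(w*x).sum()/w.sum(),(w*y).sum()/w.sum()
C=np.cov(np.c_[x[w>0],y[w>0]].T);e=np.linalg.eigh(C)[1][:,1]
print(cx+345,cy+318,'angle ccw from up',np.degrees(np.arctan2(e[0],e[1])), np.sqrt(np.linalg.eigvalsh(C)))
E
```

```text
0 ctr [344. 317.] tip [345. 266.] tail [343. 368.] mark [341. 249.]
20 ctr [344. 317.] tip [327. 268.] tail [361. 365.] mark [316. 252.]
30 ctr [344. 317.] tip [319. 272.] tail [369. 361.] mark [304. 258.]
40 ctr [344. 317.] tip [312. 277.] tail [376. 356.] mark [294. 265.]
60 ctr [344. 317.] tip [300. 290.] tail [388. 343.] mark [277. 284.]
80 ctr [344. 317.] tip [294. 307.] tail [394. 327.] mark [268. 307.]
339.89871954520845 289.55548220086627 angle ccw from up -94.39973626074395 [16.18115993 26.4881734 ]
```

The pointer stands at about 28–30° in both views, so I'm aligning to 28° and descending onto the bar.

Call:
apply_moves([
  [0,0,0.07,0,-0.0035,0,50],
  [0,0,0.145,0,-0.0035,0,50],
  [0,0,0.145,0,-0.0035,-0.015,50],
  [0,0,0.145,0,-0.0035,-0.03,50],
  [0,0,0.145,0,-0.0035,-0.03,50],
])

```text
time: 3.55
tool_pos: [0.4772, -0.0051, 0.0645]
ee_rot: [3.14, -0.002, -2.647]
wrist_force: [-0.1, -0.9, -0.5]
width: 0.0466
finger_force: 0.0
```

Call:
apply_moves([
  [0,0,0,0,0,0,30],
  [0,0,0,0,0,0,15],
  [0,0,0,0,0,0,0],
  [0,0,0,0,0,0,0],
  [0,0,0,0,0,0,0],
])

```text
time: 4.05
tool_pos: [0.4782, -0.0044, 0.0661]
ee_rot: [3.14, 0.001, -2.646]
wrist_force: [-1.1, 1.8, 4.0]
width: 0.011
finger_force: 29.5
```

Call:
apply_moves([
  [0,0,-0.1,0,0,0,0],
  [0,0,-0.2,0,0,0,0],
  [0,0,-0.3,0,0,0,0],
  [0,0,-0.4,0,0,0,0],
  [0,0,-0.49,0,0,0,0],
])

```text
time: 4.55
tool_pos: [0.4783, -0.004, 0.0662]
ee_rot: [3.139, 0.001, -3.139]
wrist_force: [-0.7, 1.0, 0.9]
width: 0.0104
finger_force: 30.0
```

Call:
apply_moves([
  [0,0,0,0,0,0,0],
  [0,0,0,0,0,0,0],
  [0,0,0,0,0,0,0],
  [0,0,0,0,0,0,0],
  [0,0,0,0,0,0,0],
])

```text
time: 5.05
tool_pos: [0.4783, -0.0041, 0.0662]
ee_rot: [3.139, 0.001, -3.135]
wrist_force: [-2.0, 6.0, 6.0]
width: 0.0105
finger_force: 30.0
```

```bash
python3 - <<'E'
from h import *
s=snap('scene')
o=get_obs()
for k in ['time','tool_pos','ee_rot','wrist_force','wrist_torque','width']: print(k,np.round(o[k],4))
p=[275,244]
cr=lambda P:((proj(s,P)-p+[65,50])*6).round(0)
c=np.array([.4785,-.0055])
for a in (0,10,20): u=np.array([np.cos(np.radians(a+.25)),np.sin(np.radians(a+.25))]);print(a,cr([*(c+u*.017),.081]),cr([*(c+u*.017),.063]),cr([*(c+u*.025),.058]))
cv2.imwrite('pics/s3.png',cv2.resize(s['pixels'][p[1]-50:p[1]+50,p[0]-65:p[0]+65,::-1],None,fx=6,fy=6,interpolation=cv2.INTER_CUBIC))
E
```

```text
time 5.1
tool_pos [ 0.4783 -0.0042  0.0662]
ee_rot [ 3.1394e+00  5.0000e-04 -3.1349e+00]
wrist_force [-0.9671  5.1508  5.2883]
wrist_torque [ 1.0369  0.3906 -0.0241]
width 0.0106
0 [426. 299.] [428. 346.] [445. 370.]
10 [433. 295.] [435. 341.] [455. 364.]
20 [438. 290.] [440. 336.] [463. 356.]
```

View pics/s3.png

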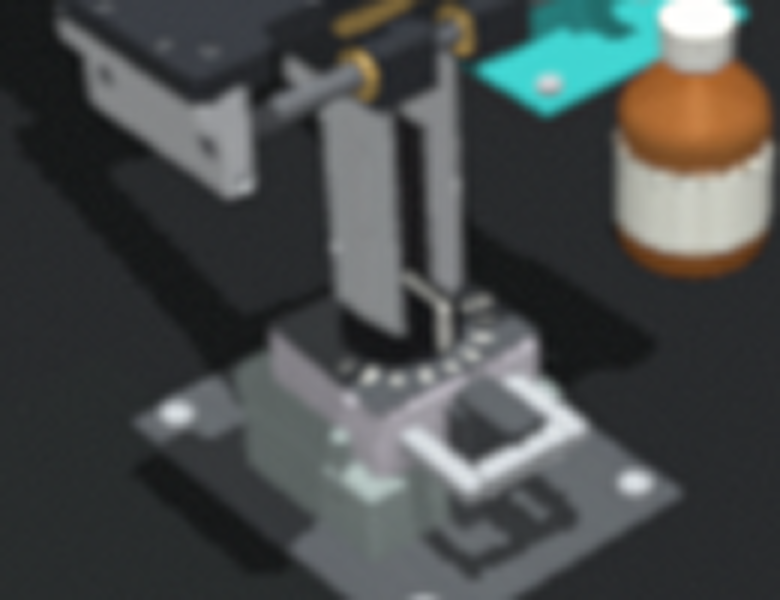

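The pointer now stands at the fourth mark (crop tip (445,310), mark 4 at (452,368)), and the torque about z is near zero, so it's in the notch. I'm pausing a bit longer with slight relief, then turning back 40°.

Call:
apply_moves([
  [0,0,0,0,0.0005,0.0005,0],
  [0,0,0,0,0.001,0.001,0],
  [0,0,0,0,0.001,0.001,0],
  [0,0,0,0,0.001,0.001,0],
  [0,0,0,0,0.001,0.001,0],
])

```text
time: 5.6
tool_pos: [0.4782, -0.0045, 0.0663]
ee_rot: [-3.141, -0.0, -3.136]
wrist_force: [0.0, 1.3, -0.2]
width: 0.0108
finger_force: 30.0
```

Call:
apply_moves([
  [0,0,0,0,0,0,0],
  [0,0,0,0,0,0,0],
  [0,0,0,0,0,0,0],
  [0,0,0,0,0,0,0],
  [0,0,0,0,0,0,0],
])

```text
time: 6.1
tool_pos: [0.4778, -0.0044, 0.0662]
ee_rot: [-3.141, -0.001, -3.136]
wrist_force: [-0.8, 1.3, -1.6]
width: 0.0108
finger_force: 30.0
```

```bash
python3 - <<'E'
from h import *
o=get_obs()
for k in ['time','tool_pos','ee_rot','wrist_force','wrist_torque','width','joint_positions']: print(k,np.round(o[k],4))
E
```

```text
time 6.1
tool_pos [ 0.4778 -0.0044  0.0662]
ee_rot [-3.1413e+00 -9.0000e-04 -3.1364e+00]
wrist_force [-0.7994  1.3254 -1.6448]
wrist_torque [0.1686 0.1152 0.0006]
width 0.0108
joint_positions [-1.2760e-01 -1.0000e-03  1.7438e+00 -5.0000e-04  1.3997e+00 -1.7035e+00]
```

Call:
apply_moves([
  [0,0,0.12,0,0,0,0],
  [0,0,0.24,0,0,0,0],
  [0,0,0.36,0,0,0,0],
  [0,0,0.48,0,0,0,0],
  [0,0,0.59,0,0,0,0],
])

```text
time: 6.6
tool_pos: [0.4782, -0.0028, 0.0664]
ee_rot: [3.139, 0.002, -2.543]
wrist_force: [0.1, 3.5, -0.3]
width: 0.0104
finger_force: 30.3
```

Call:
apply_moves([
  [0,0,0.04,0,0,0,0],
  [0,0,0.08,0,0,0,0],
  [0,0,0.108,0,0,0,0],
  [0,0,0.108,0,0,0,0],
  [0,0,0.108,0,0,0,0],
])

```text
time: 7.1
tool_pos: [0.4778, -0.0045, 0.0663]
ee_rot: [3.141, -0.001, -2.439]
wrist_force: [-0.8, -0.8, -1.4]
width: 0.0104
finger_force: 30.0
```

Call:
apply_moves([
  [0,0,0,0,0,0,0],
  [0,0,0,0,0,0,0],
  [0,0,0,0,0,0,0],
  [0,0,0,0,0,0,0],
  [0,0,0,0,0,0,0],
])

```text
time: 7.6
tool_pos: [0.4781, -0.0041, 0.0664]
ee_rot: [3.141, 0.0, -2.438]
wrist_force: [-0.2, -0.3, -2.3]
width: 0.0108
finger_force: 30.0
```

```bash
python3 - <<'E'
from h import *
o=get_obs()
for k in ['time','tool_pos','ee_rot','wrist_force','wrist_torque','width','joint_positions']: print(k,np.round(o[k],4))
E
```

```text
time 7.6
tool_pos [ 0.4781 -0.0041  0.0664]
ee_rot [ 3.1413e+00  1.0000e-04 -2.4384e+00]
wrist_force [-0.2126 -0.3285 -2.3041]
wrist_torque [ 0.0584  0.0742 -0.0104]
width 0.0108
joint_positions [-1.2750e-01 -1.0000e-03  1.7434e+00  3.0000e-04  1.3993e+00 -2.4015e+00]
```

Call:
apply_moves([
  [0,0,0,0,0,0,0],
  [0,0,0,0,0,0,10],
  [0,0,0,0,0,0,30],
  [0,0,0,0,0,0,45],
  [0,0,0,0,0,0,45],
])

```text
time: 8.1
tool_pos: [0.4787, -0.0042, 0.0672]
ee_rot: [-3.141, 0.001, -2.438]
wrist_force: [-0.0, 0.6, 0.1]
width: 0.031
finger_force: 0.0
```

Call:
apply_moves([
  [0,0,0,0,0,0.025,45],
  [0,0,0,0,0,0.06,60],
  [0,0,-0.12,0.02,0,0.085,80],
  [0,0,-0.24,0.05,0,0.085,95],
  [0,0,-0.35,0.09,0,0.085,95],
])

```text
time: 8.6
tool_pos: [0.5697, -0.0043, 0.1542]
ee_rot: [-3.14, 0.004, -2.793]
wrist_force: [0.0, -0.8, 0.0]
width: 0.0705
finger_force: 0.0
```

Call:
apply_moves([
  [0,0,-0.12,0.04,0,0.02,95],
  [0,0,-0.24,0.08,0,0.04,95],
  [0,0,-0.348,0.11,0,0.05,95],
  [0,0,-0.348,0.11,0,0.05,95],
  [0,0,-0.348,0.11,0,0.05,95],
])

```text
time: 9.1
tool_pos: [0.6782, -0.0042, 0.2008]
ee_rot: [3.141, -0.001, -3.135]
wrist_force: [-0.9, 0.2, -0.1]
width: 0.0893
finger_force: 0.0
```

```bash
python3 - <<'E'
from h import *
o=get_obs()
for k in ['time','tool_pos','ee_rot','wrist_force']: print(k,np.round(o[k],4))
Z=dict(lock=.03,long_mark=.058,dial_grip=.074,shackle_grip=.044)
for c in ['top','scene']:
    s=snap(c,c+'4')
    for q,z in Z.items():
        for d in place_of(c,q)[:2]: print(c,q,round(d['score'],2),np.round(d['pixel'],1),ray(s,d['pixel'],z).round(4))
a=cv2.imread('pics/top4.png')[215:305,290:400];b=cv2.imread('pics/scene4.png')[194:294,210:340]
r=lambda i:cv2.resize(i,(400,int(400*i.shape[0]/i.shape[1])),interpolation=cv2.INTER_CUBIC)[:300]
cv2.imwrite('pics/c4.png',np.hstack([r(a)[:300],r(b)[:300]]))
E
```

```text
time 9.1
tool_pos [ 0.6782 -0.0042  0.2008]
ee_rot [ 3.1415e+00 -1.2000e-03 -3.1351e+00]
wrist_force [-0.9448  0.2393 -0.131 ]
top dial_grip 0.25 [430.  256.3] [ 0.4948 -0.1425  0.074 ]
scene lock 0.98 [279.1 261.9] [ 0.484  -0.0031  0.03  ]
scene long_mark 0.83 [288.  243.5] [0.4794 0.024  0.058 ]
scene dial_grip 0.6 [273.6 245.1] [ 0.4819 -0.0122  0.074 ]
scene shackle_grip 0.69 [292.6 262.6] [0.5162 0.004  0.044 ]
scene shackle_grip 0.64 [280.1 270.7] [ 0.5187 -0.0281  0.044 ]
```

View pics/c4.png

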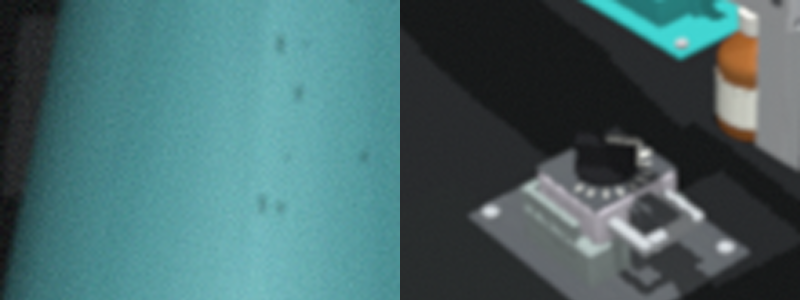

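The arm hides the lock from the top camera, but the scene view shows it clear. I'm zooming on the pointer there.

```bash
python3 - <<'E'
import cv2
a=cv2.imread('pics/scene4.png')[219:289,235:325]
b=cv2.imread('pics/scene1.png')[219:289,235:325]
import numpy as np
cv2.imwrite('pics/c5.png',np.hstack([cv2.resize(x[:,10:70],None,fx=6.6,fy=6.6,interpolation=cv2.INTER_CUBIC) for x in (b,a)]))
E
```

```text
(no output)
```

View pics/c5.png

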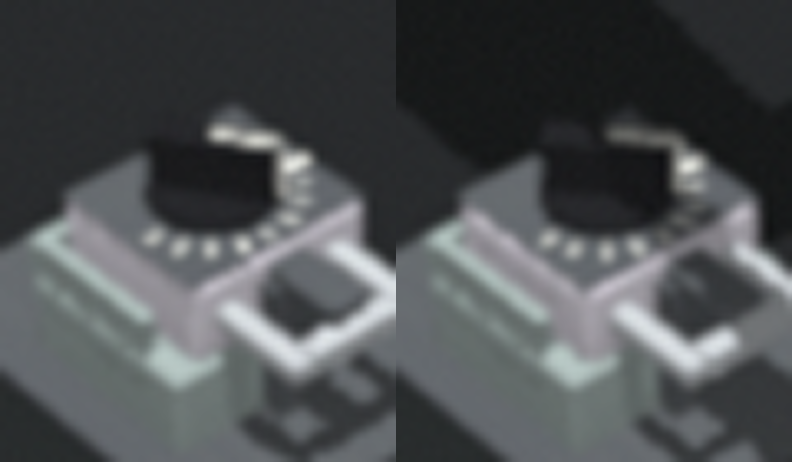

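The dial moved from about 30° to about 40° counterclockwise, so it is on the second mark, and the lock is still seated. Next is the shackle.

Call:
apply_moves([
  [0,0,0,-0.04,-0.001,0,100],
  [0,0,0,-0.08,-0.001,0,100],
  [0,0,0,-0.12,-0.001,0,100],
  [0,0,0,-0.15,-0.001,0,100],
  [0,0,0,-0.15,-0.001,-0.03,100],
])

```text
time: 10.1
tool_pos: [0.5283, -0.0053, 0.1772]
ee_rot: [-3.14, 0.011, -3.136]
wrist_force: [1.3, 0.2, 0.1]
width: 0.094
finger_force: 0.0
```

Call:
apply_moves([
  [0,0,0,0,0,-0.03,100],
  [0,0,0,0,0,-0.06,100],
  [0,0,0,0,0,-0.09,100],
  [0,0,0,0,0,-0.12,100],
  [0,0,0,0,0,-0.144,100],
])

```text
time: 10.6
tool_pos: [0.5273, -0.0051, 0.0258]
ee_rot: [3.141, -0.001, -3.136]
wrist_force: [0.1, -0.0, 0.0]
width: 0.0941
finger_force: 0.0
```

Call:
apply_moves([
  [0,0,0,0,0,0,70],
  [0,0,0,0,0,0,50],
  [0,0,0,0,0,0,30],
  [0,0,0,0,0,0,30],
  [0,0,0,0,0,0,30],
])

```text
time: 11.1
tool_pos: [0.5292, -0.0053, 0.029]
ee_rot: [-3.141, 0.003, -3.136]
wrist_force: [0.4, 0.2, -0.1]
width: 0.0574
finger_force: 0.0
```

Call:
apply_moves([
  [0,0,0,0,0,0,30],
  [0,0,0,0,0,0,30],
  [0,0,0,0,0,0,30],
  [0,0,0,0,0,0,30],
  [0,0,0,0,0,0,30],
])

```text
time: 11.6
tool_pos: [0.5289, -0.0049, 0.0283]
ee_rot: [3.141, 0.002, -3.136]
wrist_force: [0.6, 2.7, 5.1]
width: 0.0475
finger_force: 30.0
```

Call:
apply_moves([
  [0,0,0,0.003,0,0,30],
  [0,0,0,0.006,0,0,30],
  [0,0,0,0.009,0,0,30],
  [0,0,0,0.012,0,0,30],
  [0,0,0,0.015,0,0,30],
])

```text
time: 12.1
tool_pos: [0.5423, -0.005, 0.0275]
ee_rot: [3.141, -0.003, -3.136]
wrist_force: [-1.5, 2.2, 4.6]
width: 0.048
finger_force: 30.0
```

Call:
apply_moves([
  [0,0,0,0.003,0,0,30],
  [0,0,0,0.006,0,0,30],
  [0,0,0,0.008,0,0,30],
  [0,0,0,0.01,0,0,30],
  [0,0,0,0.01,0,0,30],
])

```text
time: 12.6
tool_pos: [0.552, -0.0053, 0.0269]
ee_rot: [-3.142, -0.003, -3.136]
wrist_force: [-3.3, 0.8, 5.6]
width: 0.0475
finger_force: 30.0
```

Call:
apply_moves([
  [0,0,0,0.001,0,0,30],
  [0,0,0,0.002,0,0,30],
  [0,0,0,0.003,0,0,30],
  [0,0,0,0.003,0,0,30],
  [0,0,0,0.003,0,0,30],
])

```text
time: 13.1
tool_pos: [0.552, -0.0053, 0.0266]
ee_rot: [-3.142, -0.01, -3.136]
wrist_force: [-9.6, 0.6, 9.5]
width: 0.0475
finger_force: 30.0
```

The shackle is at its stop: 9.6 N with no further motion. I'm regripping nearer the body to cut the tipping moment.

Call:
apply_moves([
  [0,0,0,-0.003,0,0,30],
  [0,0,0,-0.003,0,0,62],
  [0,0,0,-0.003,0,-0.002,62],
  [0,0,0,-0.003,0,-0.002,62],
  [0,0,0,-0.003,0,-0.002,62],
])

```text
time: 13.6
tool_pos: [0.5532, -0.0054, 0.025]
ee_rot: [-3.141, -0.0, -3.137]
wrist_force: [0.2, 0.5, -0.8]
width: 0.0582
finger_force: 0.0
```

Call:
apply_moves([
  [0,0,0,-0.01,0,0,62],
  [0,0,0,-0.02,0,0,62],
  [0,0,0,-0.03,0,0,62],
  [0,0,0,-0.03,0,0,62],
  [0,0,0,-0.03,0,0,62],
])

```text
time: 14.1
tool_pos: [0.523, -0.0052, 0.0258]
ee_rot: [3.142, 0.001, -3.136]
wrist_force: [0.2, -0.0, -0.2]
width: 0.0581
finger_force: 0.0
```

Call:
apply_moves([
  [0,0,0,0,0,0,50],
  [0,0,0,0,0,0,20],
  [0,0,0,0,0,0,20],
  [0,0,0,0,0,0,20],
  [0,0,0,0,0,0,20],
])

```text
time: 14.6
tool_pos: [0.5235, -0.0051, 0.0257]
ee_rot: [3.141, 0.001, -3.136]
wrist_force: [1.7, 1.1, 1.3]
width: 0.0474
finger_force: 30.0
```

```bash
python3 - <<'E'
from h import *
o=get_obs()
for k in ['time','tool_pos','ee_rot','wrist_force','width','finger_force']: print(k,np.round(o[k],4))
i=snap('scene')['pixels'][194:294,210:340,::-1]
cv2.imwrite('pics/c6.png',cv2.resize(i,None,fx=6,fy=6,interpolation=cv2.INTER_CUBIC))
E
```

```text
time 14.6
tool_pos [ 0.5235 -0.0051  0.0257]
ee_rot [ 3.1412e+00  6.0000e-04 -3.1364e+00]
wrist_force [1.6674 1.1029 1.3466]
width 0.0474
finger_force 29.9509
```

View pics/c6.png

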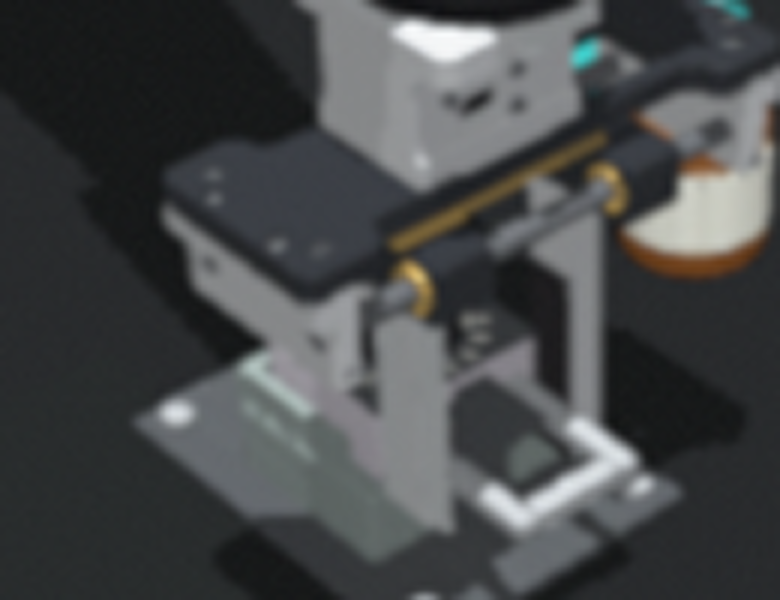

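The shackle is out, with the bow at (530,510) beyond the lip, and the fingers grip the legs near the body. Lifting slowly.

Call:
apply_moves([
  [0,0,0,0,0,0.002,20],
  [0,0,0,0,0,0.005,20],
  [0,0,0,0,0,0.009,20],
  [0,0,0,0,0,0.013,20],
  [0,0,0,0,0,0.018,20],
])

```text
time: 15.15
tool_pos: [0.5228, -0.0054, 0.0436]
ee_rot: [-3.141, -0.001, -3.136]
wrist_force: [0.9, -0.4, -3.3]
width: 0.0473
finger_force: 29.9
```

Call:
apply_moves([
  [0,0,0,0,0,0.006,20],
  [0,0,0,0,0,0.012,20],
  [0,0,0,0,0,0.018,20],
  [0,0,0,0,0,0.024,20],
  [0,0,0,0,0,0.03,20],
])

```text
time: 15.65
tool_pos: [0.5232, -0.0052, 0.0741]
ee_rot: [3.142, 0.0, -3.136]
wrist_force: [0.4, -0.0, -4.3]
width: 0.0473
finger_force: 29.9
```

Call:
apply_moves([
  [0,0,0,0,0,0.01,20],
  [0,0,0,0,0,0.02,20],
  [0,0,0,0,0,0.03,20],
  [0,0,0,0,0,0.04,20],
  [0,0,0,0,0,0.05,20],
])

```text
time: 16.15
tool_pos: [0.5232, -0.0052, 0.1246]
ee_rot: [-3.142, 0.0, -3.136]
wrist_force: [0.1, -0.0, -3.1]
width: 0.0473
finger_force: 29.9
```

Call:
apply_moves([
  [0,0,0,0,0,0.01,20],
  [0,0,0,0,0,0.02,20],
  [0,0,0,0,0,0.03,20],
  [0,0,0,0,0,0.04,20],
  [0,0,0,0,0,0.045,20],
])

```text
time: 16.65
tool_pos: [0.5237, -0.0053, 0.17]
ee_rot: [-3.141, 0.002, -3.136]
wrist_force: [-0.3, 0.5, -3.2]
width: 0.0474
finger_force: 29.9
```

Call:
apply_moves([
  [0,0,0,0,0,0,20],
  [0,0,0,0,0,0,20],
  [0,0,0,0,0,0,20],
  [0,0,0,0,0,0,20],
  [0,0,0,0,0,0,20],
])

```text
time: 17.15
tool_pos: [0.5229, -0.0052, 0.168]
ee_rot: [3.141, -0.001, -3.136]
wrist_force: [-0.4, -0.1, -2.6]
width: 0.0475
finger_force: 29.9
```

```bash
python3 - <<'E'
from h import *
o=get_obs()
for k in ['time','tool_pos','ee_rot','wrist_force','wrist_torque','width','finger_force']: print(k,np.round(o[k],4))
s=snap('scene','scene7')
p=proj(s,[.49,-.005,.17]).astype(int);print(p)
i=s['pixels'][p[1]-55:p[1]+55,p[0]-70:p[0]+70,::-1]
cv2.imwrite('pics/c7.png',cv2.resize(i,None,fx=5,fy=5,interpolation=cv2.INTER_CUBIC))
E
```

```text
time 17.15
tool_pos [ 0.5229 -0.0052  0.168 ]
ee_rot [ 3.1414e+00 -9.0000e-04 -3.1364e+00]
wrist_force [-0.4053 -0.0826 -2.6085]
wrist_torque [ 0.0866 -0.1164 -0.0475]
width 0.0475
finger_force 29.9422
[277 201]
```

View pics/c7.png

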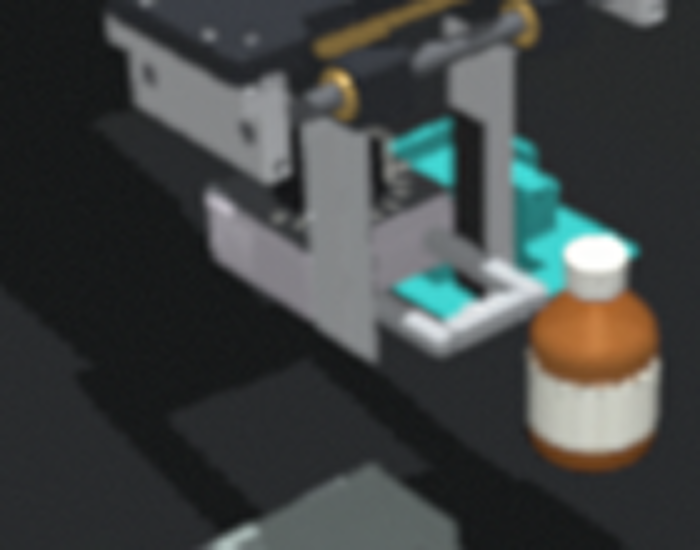

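The lock hangs level and open from the fingers, shackle out, dial up and clear of the bracket. Its underside is at about 17 cm. Handing in.

```bash
python3 -c "
from bench import *
print(get_obs()['wrist_force']); print(close_job())"
```

```text
[ 0.39221941 -0.45087766 -2.37607275]
the job is handed in; nothing more can be done
None
```

I turned the dial to the fourth mark and back to the second, pulled the shackle fully out, and handed the job in after about 17 s with the open lock held level and still by its shackle, underside about 17 cm above the bench; no verdict came back.

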